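# Pack the joiner's crate for stacking

### The arm

A 6-joint arm with a two-finger parallel gripper is mounted at the origin on the work surface. World frame = base frame: x ahead of the robot, y to its left, z up, the work surface at z = 0. Lengths are in m, angles in rad, forces in N, time in s.
With the tool pointing down it reaches from about 0.375 to 0.975 m from the base axis. Payload 3.8 kg.
Tool frame: the origin (TCP) lies at the centre of the arm's flange, where the gripper is bolted on; the fingertips stand 173 mm ahead of it and the grasp point (between the pads) lies 155 mm ahead of it (bot.tip_reach is the distance from the TCP to the fingertips, in m); z points along the fingers, y is the line along which they close (so a half turn about z gives the same grasp; the last joint's range is limited). The gripper opens to 85 mm and grips with 20 to 120 N. Pads are 22 mm wide; open, the fingers measure 114 mm over their backs; the gripper's body (76 mm by 85 mm) begins 54 mm behind the grasp point. The pads swing forward as they close: fully open they stand 13 mm farther back than shut.
Start: joints at [-1.198, 0.264, 1.604, -0, 1.274, -0.037], TCP at [0.269, -0.619, 0.405] pointing down, gripper open.
Joint ranges: [-2.63, 2.63], [-0.94, 2.18], [0.31, 2.57], [-1.31, 4.45], [0, 2.66], [-2.55, 2.55]. Speed limits (rad/s): [2.57, 2.57, 3.14, 3.14, 3.14, 3.14].

### API

Orientations are given as a rotation vector (axis times angle).
In Python, from workcell import bot gives the robot as it stands.
- The arm moves only by the tool drive_tool, never from a script. Its arguments are lists of equal length, an entry for each row: "claw": the finger opening in mm, from 0 to 85.4; "slide": the shift along the world's x, y, z each as a share of 0.5 m, from -1 to 1, a list of three; "yaw": the turn about the world's z as a share of 180 degrees, from -1 to 1. A call has 1 to 8 rows; each row is the pose to reach, as a shift and turn from the pose commanded when the call began, turning the shorter way round; what a row does not reach only later rows make up. A row lasts 1/12 s, in which the tool goes at most 41.7 mm and 7.16 degrees, less where a joint would pass 70% of its speed; a pose out of reach is approached as far as the arm can. A call with a number of a shift or a turn outside -1 to 1 is refused whole. A call with a gripper value outside its range is refused whole. The fingers move at their own pace and stop on an object; "newtons" is the grip in N (left out, the last holds). Time passes only in rows, so rows that repeat a pose let the fingers close. It gives the time, the measured TCP pose, the force, the opening and the grip force at its end, in the units of the state.
- bot.read_state(): the state, without advancing time (a new reading comes with each control period).
- bot.read_camera(name): name is "scene" or "top"; returns a dict with "color" (420x560x3 uint8, red, green, blue), "depth" (420x560 float32, m along the optical axis (not along the pixel's ray), 0 where there is no reading), "mtx" (3x3 intrinsics, pixels), "k1" (the pictures are not rectified: a ray, as slopes to the right and down, at radius r is drawn at 1 + k1 r^2 times it, then the intrinsics apply), "eye" and "rotation" of the camera in the world. Camera axes: x right, y up, looking along -z (the intrinsics and any distortion apply to the point x, -y, -z); pixel columns grow to the right and rows downward; lengths in m; the calibration is good to about 2 mm. A picture is of the moment at which its call begins.
- bot.finish_job(): hands the job in; it is judged then, once.
The state is a dict: "time": time; "q": joint angles; "joint_vel": joint speeds; "joint_torque": joint torques, N m; "tool_pos": TCP position; "tcp_rot": TCP orientation; "wrist_force": force on the tool from outside, world axes, zero at the start; "torque": the same for the moment, N m; "width": opening from 0.0 (shut) to 1.0 (fully open); "grip_force": force on a finger pad.
Only numpy, scipy, OpenCV 4.12 (cv2) and the standard library are available. Lean on these libraries where they do the work, as an engineer would, in place of code of your own. Each camera call takes 0.05 s, during which the arm holds its last target. There are 200 camera calls.

### The job

Pack the mallet, the squat metal tin and the try square down inside the open wooden crate so that another crate can be stacked on top: nothing sticking up above the rim or out over the sides, and the tin standing upright on the crate's floor. The try square goes in last, after the other two are in. Set things down rather than dropping them, and leave the crate, the spanner and everything else on the bench where it is.

Things in the scene. Friction and masses are not known exactly. Their poses are not given: they have to be found in the camera images.
- crate: open-topped pale wooden crate, outside 276 (its x) x 196 (its y) x 70 mm high, walls and floor 8 mm thick, so the inside is 260 x 180 mm and 62 mm deep; loose but heavy (2.5 kg). Origin at the centre of its underside, z up; its inner floor is at z = 8 mm, its rim at z = 70 mm
- mallet: joiner's mallet lying flat, 190 mm long along its x: black rubber head 45 (x) x 80 (y) x 44 (z) mm, centred at x = +72.5, z = 22 mm, and a wooden handle 24 mm wide and high from the head to x = -95 mm, its axis at z = 22 mm. It rests on its head, the handle clear of the bench; centre of mass near x = +50 mm. Origin at half length, at underside level; about 0.4 kg
- mallet_face (a point): middle of the outer end of the mallet's head, at x = +95, z = 22 mm of the mallet
- mallet_butt (a point): end of the mallet's handle, at x = -95, z = 22 mm of the mallet
- spanner: bystander: flat steel combination spanner, 140 mm long along its x, 8 mm thick: shank 14 mm wide from x = -41 to +39 mm, open jaw 34 mm wide at the +x end, ring 32 mm across at the -x end. Origin under its middle, z up; about 0.18 kg
- square: joiner's try square lying flat, L-shaped: dark wooden stock 22 (x) x 100 (y) x 18 mm high centred at x = -65, y = 0; steel blade 28 mm wide and 5 mm thick, flush with the underside, from the stock to x = +76 mm, centred at y = +36 mm. Origin at the middle of its 152 x 100 mm outline, at underside level; about 0.2 kg, centre of mass near x = -40, y = +12 mm
- square_heel (a point): end of the stock next to the blade, at x = -65, y = +50, z = 9 mm of the square
- square_toe (a point): other end of the stock, at x = -65, y = -50, z = 9 mm of the square
- square_tip (a point): far end of the blade, at x = +76, y = +36, z = 2.5 mm of the square
- tin: squat plain metal tin with a closed lid, standing, 62 mm diameter, 55 mm high, origin under its centre, z up; about 0.3 kg
- spray_can: bystander: tall metal spray can with a paper label, 56 mm diameter, 140 mm high, standing, origin under its centre, z up
- jar: bystander: closed glass jar with a metal lid, 64 mm diameter, 85 mm high, standing, origin under its centre, z up
- glue: bystander: white plastic glue bottle, 56 mm diameter, 135 mm high, standing, origin under its centre, z up
- offcut: bystander: pale wood offcut, 60 (x) x 110 (y) x 22 mm high, lying, origin under its centre, z up. (Fixed equipment stands along the edges of the bench, clear of the work: a sorting tray 50 mm high at the back, a toolbox at the right edge, a bucket of tools and boards at the left edge)
There are look-alikes about, which are no part of the job. Leave any red look-alike of the tin alone. Of the things that look like the square, take the one that is farthest to the robot's right at the start.

How it is judged:
On the way, in this order (a step that is already met when the one before it is completed fails the run):
1. the mallet and the tin are down inside the crate, the tin upright on its floor (x of mallet_face in the frame of crate between -0.132 and 0.132 m and y of mallet_face in the frame of crate between -0.092 and 0.092 m and z of mallet_face in the frame of crate below 0.048 m and x of mallet_butt in the frame of crate between -0.132 and 0.132 m and y of mallet_butt in the frame of crate between -0.092 and 0.092 m and z of mallet_butt in the frame of crate below 0.06 m and x of tin in the frame of crate between -0.132 and 0.132 m and y of tin in the frame of crate between -0.092 and 0.092 m and z of tin in the frame of crate below 0.014 m and angle between tin's own z axis and vertical below 0.15 rad), for 0.2 s.
2. then the try square is down inside the crate (x of square_heel in the frame of crate between -0.132 and 0.132 m and y of square_heel in the frame of crate between -0.092 and 0.092 m and z of each of square_heel, square_toe in the frame of crate below 0.061 m and x of square_toe in the frame of crate between -0.132 and 0.132 m and y of square_toe in the frame of crate between -0.092 and 0.092 m and x of square_tip in the frame of crate between -0.132 and 0.132 m and y of square_tip in the frame of crate between -0.092 and 0.092 m and z of square_tip in the frame of crate below 0.067 m), for 0.2 s.
At the end, for the whole second after the job is handed in: Mallet, tin and try square all lie within the crate's inside outline with no end above its rim (70 mm over its underside); the tin is upright within 0.15 rad, its underside at most 6 mm above the inner floor; all at rest (under 30 mm/s) (all of step 1 and all of step 2 and linear speed of each of mallet, tin, square below 0.03 m/s); the robot touches nothing.
It fails at once if a bystander (spanner, spray can, jar, glue bottle or offcut) is moved more than 30 mm or knocked over (distance of any of spanner, spray_can, jar, glue, offcut from where it was at the start of the episode above 0.03 m or angle between any of spanner, spray_can, jar, glue, offcut's own z axis and vertical above 0.5 rad).
It fails at once if the crate is pushed more than 40 mm or tipped (distance of crate from where it was at the start of the episode above 0.04 m or angle between crate's own z axis and vertical above 0.3 rad).
It fails at once if a thing to be packed is dropped or thrown (over 1 m/s, a fall of about 50 mm, with no finger on it) ((linear speed of mallet above 1 m/s and contact force between mallet and the fingers below 0.05 N) or (linear speed of tin above 1 m/s and contact force between tin and the fingers below 0.05 N) or (linear speed of square above 1 m/s and contact force between square and the fingers below 0.05 N)).
It also fails if it takes over 72 s, if anything falls off the work surface, if the arm or the gripper's body presses on something with over 40 N, if the wrist force passes 120 N, or if a joint passes its speed limit or range.

## Working session

There is one attempt and no reset: what is moved stays moved. The work goes in short steps, Python scripts to look and compute and a tool call to move; the robot and the scene stay as the last step left them, time stands still between calls to the robot, and variables do not carry over. Pictures are saved under pics/ and viewed, at most 10 in all, crops included, and the job is handed in when it is done.

Besides the shell and the picture viewer there is one more tool, called after "Request:" as name(argument=value, ...) on one line, values as JSON. drive_tool: Moves the arm, as the interface text tells. Shift numbers are shares of 0.5 m and turn numbers shares of 180 degrees, none past 1 either way. Its arguments: {"type":"object","properties":{"claw":{"type":"array","items":{"type":"number"}},"slide":{"type":"array","items":{"type":"array","items":{"type":"number"}}},"yaw":{"type":"array","items":{"type":"number"}},"newtons":{"type":"number"}},"required":["claw","slide","yaw"]}

```bash
mkdir -p pics && cat > h.py <<'E'
import numpy as np, cv2
from workcell import bot
def grab(n,save=None):
    c=bot.read_camera(n)
    if save: cv2.imwrite(save,c["color"][:,:,::-1])
    return c
def ray(c,u,v):
    m=c["mtx"];x=np.array([(u-m[0,2])/m[0,0],(v-m[1,2])/m[1,1]]);d=x.copy()
    for _ in range(20): x=d/(1+c["k1"]*(x@x))
    return np.asarray(c["rotation"])@np.array([x[0],-x[1],-1.0])
def atz(c,u,v,z):
    r=ray(c,u,v);e=np.asarray(c["eye"]);return e+r*(z-e[2])/r[2]
def dep(c,u,v):
    return np.asarray(c["eye"])+ray(c,u,v)*c["depth"][int(round(v)),int(round(u))]
E
python3 - <<'E'
from h import *
np.set_printoptions(precision=4,suppress=True)
for n in("scene","top"):
    c=grab(n); np.savez(f"{n}0.npz",**c)
    print(n,c["eye"],c["mtx"],c["k1"],c["rotation"])
    cv2.imwrite(f"pics/{n}0.png",cv2.resize(c["color"][:,:,::-1],(800,600),interpolation=cv2.INTER_CUBIC))
print(bot.read_state())
E
```

```text
scene [ 1.1287 -0.0299  0.6228] [[412.2642   0.     281.9368]
 [  0.     412.2642 207.4255]
 [  0.       0.       1.    ]] -0.04706306203041321 [0.7381 0.5837 1.2572]
top [0.2908 0.106  1.0735] [[417.5128   0.     280.9493]
 [  0.     417.5128 213.0189]
 [  0.       0.       1.    ]] 0.023186885700674943 [ 0.1583 -0.163  -1.5531]
{'time': 0.1, 'q': array([-1.1979,  0.2647,  1.6053, -0.    ,  1.2737, -0.0369]), 'joint_vel': array([-0.0018, -0.001 , -0.0029, -0.    , -0.0002, -0.0006]), 'joint_torque': array([ -0.    , -51.671 , -36.8589,   0.0001,   0.0063,  -0.    ]), 'tool_pos': array([ 0.2688, -0.6188,  0.4034]), 'tcp_rot': array([-3.0738, -0.6388,  0.0006]), 'wrist_force': array([ 0.2612,  0.7918, -0.1848]), 'torque': array([-0.0285, -0.03  , -0.029 ]), 'grip_force': 0.0, 'width': 1.0048201849834109}
```

View pics/top0.png

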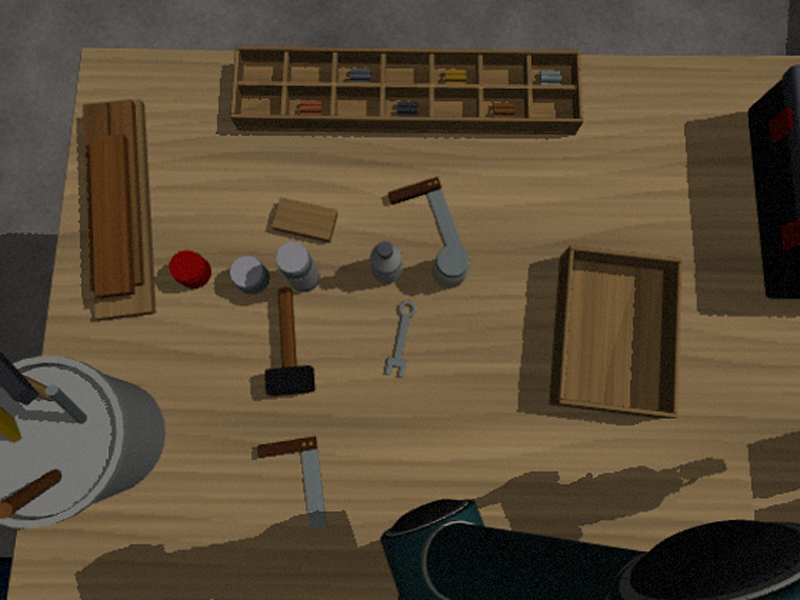

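View pics/scene0.png

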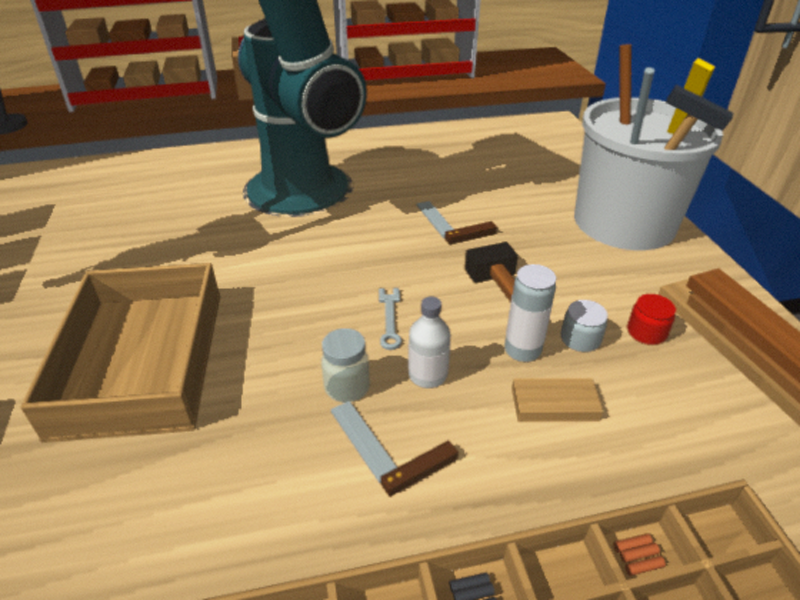

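The top view (800x600) shows the crate at about (620,330), the mallet head at (290,380) and its butt at (286,290). The tin is at (249,274) with the red look-alike left of it at (190,268), and the spray can is at (297,265). The rightmost square has its stock from (390,196) to (440,184) and its blade running down to about (455,245), next to the jar at (450,265). The scene view agrees, with the blade tip at (345,408) close to the jar's base.

```bash
python3 - <<'E'
s=open('h.py').read().replace('np.asarray(c["rotation"])@','cv2.Rodrigues(np.asarray(c["rotation"],float))[0]@')
s+='''
def cloud(c):
    h,w=c["depth"].shape;v,u=np.mgrid[:h,:w].astype(np.float32)
    K=np.asarray(c["mtx"]);p=np.stack([u.ravel(),v.ravel()],1)[:,None]
    n=cv2.undistortPoints(p.astype(np.float64),K,np.array([c["k1"],0,0,0.]))[:,0]
    r=np.stack([n[:,0],-n[:,1],-np.ones(len(n))],1)@cv2.Rodrigues(np.asarray(c["rotation"],float))[0].T
    P=np.asarray(c["eye"])+r*c["depth"].reshape(-1,1)
    return P.reshape(h,w,3)
def box(c,P,u0,v0,u1,v1,z0,z1):
    """min-area rectangle (world xy) of points in window (800x600 px) within heights"""
    sl=np.s_[int(v0*.7):int(v1*.7),int(u0*.7):int(u1*.7)]
    Q=P[sl].reshape(-1,3);D=c["depth"][sl].ravel();Q=Q[(D>0)&(Q[:,2]>z0)&(Q[:,2]<z1)]
    return cv2.minAreaRect((Q[:,:2]*1000).astype(np.float32)),len(Q),np.median(Q[:,2])
'''
open('h.py','w').write(s)
E
cat > m.py <<'E'
from h import *
c=dict(np.load("top0.npz"));P=cloud(c)
for n,a in dict(crate=(530,230,700,430,.055,.085),floor=(590,290,620,380,-.01,.03),bench=(480,480,500,490,-.1,.1),head=(255,360,325,402,.03,.06),handle=(270,285,305,362,.02,.05),
 tin=(225,250,272,300,.045,.07),red=(165,240,215,295,.04,.07),can=(270,235,325,300,.12,.16),jar=(425,235,475,290,.075,.1),glue=(365,235,405,285,.02,.16),
 stock=(380,170,450,210,.011,.03),offcut=(260,190,345,245,.012,.035),spanner=(380,295,420,380,.003,.02),blade=(425,190,475,246,.0025,.011)).items():
    print(n,box(c,P,*a))
c2=dict(np.load("scene0.npz"))
k=.7
for n,u,v,z in [("tip L",332,408,.005),("tip R",356,402,.005),("heelR",390,492,.018),("toe",458,448,.018)]: print(n,atz(c2,u*k,v*k,z))
t=c["color"];cv2.imwrite("pics/c1.png",cv2.resize(t[110:280,150:340,::-1],(760,600+80),interpolation=cv2.INTER_CUBIC)[:600])
E
python3 m.py
```

```text
crate (((462.6791076660156, -270.49041748046875), (195.6495361328125, 278.30401611328125), 83.71228790283203), 1786, np.float64(0.06927895518993543))
floor (((462.7899475097656, -262.8339538574219), (54.58330535888672, 165.28567504882812), 86.9549560546875), 1318, np.float64(0.008759868173764729))
bench (((198.49459838867188, -51.31139373779297), (33.369102478027344, 14.673609733581543), 89.93791961669922), 98, np.float64(0.00021422692274142285))
head (((378.3931579589844, 299.4485168457031), (61.47775650024414, 80.90767669677734), 6.2628607749938965), 666, np.float64(0.043499166543054524))
handle (((471.56048583984375, 308.23040771484375), (47.8392333984375, 133.314697265625), 84.60221099853516), 527, np.float64(0.03339868372471755))
tin (((558.35205078125, 378.5487365722656), (56.35029983520508, 58.76802062988281), 89.3591537475586), 440, np.float64(0.055589004218429494))
red (((569.1925659179688, 484.57452392578125), (57.48014831542969, 56.9884033203125), 22.329416275024414), 468, np.float64(0.05517033211318367))
can (((561.173095703125, 283.394287109375), (53.971317291259766, 53.
[... 426 characters left out ...]
8149414, 99.89604949951172), 18.784448623657227), 317, np.float64(0.018896936612939008))
offcut (((671.9097290039062, 287.4768981933594), (110.23008728027344, 60.673309326171875), 77.52906799316406), 935, np.float64(0.02274707207053117))
spanner (((454.6792297363281, 107.2346420288086), (154.0577392578125, 70.68389892578125), 0.6204586029052734), 498, np.float64(0.007154385444356759))
blade (((682.4249267578125, 16.33851432800293), (110.0821533203125, 92.8282699584961), 0.29693418741226196), 660, np.float64(0.005066140121831819))
tip L [ 0.61443235 -0.00735937  0.005     ]
tip R [0.61114593 0.02561689 0.005     ]
heelR [0.76238407 0.04084719 0.018     ]
toe [0.72124868 0.13480164 0.018     ]
```

View pics/c1.png

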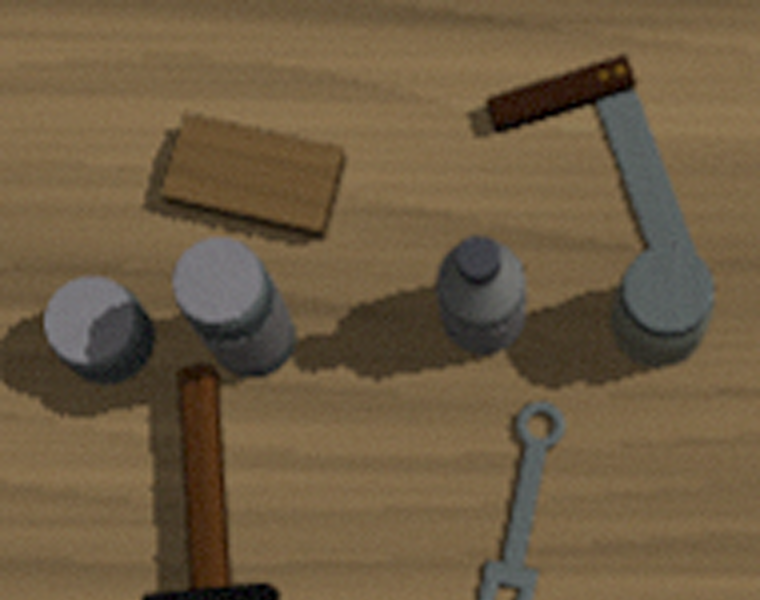

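The crop shows the mallet butt at (200,370) and the blade passing behind the jar top at (665,290). The rightmost square's stock runs from (490,115) to (630,70), heel on the right. Next I'll refine the fits and work out the targets.

```bash
cat > m2.py <<'E'
from h import *
c=dict(np.load("top0.npz"));P=cloud(c)
for n,a in dict(crate=(530,230,700,430,.066,.075),head=(255,360,325,402,.040,.05),handle=(270,292,305,362,.030,.038),tin=(225,250,272,300,.052,.07),stock=(380,170,450,210,.015,.03)).items():
    print(n,box(c,P,*a))
sl=np.s_[int(300*.7):int(355*.7),int(272*.7):int(305*.7)];Q=P[sl].reshape(-1,3);Q=Q[(Q[:,2]>.03)&(Q[:,2]<.038)]
print("handle line",cv2.fitLine((Q[:,:2]*1000).astype(np.float32),cv2.DIST_HUBER,0,.01,.01).ravel())
R=cv2.Rodrigues(bot.read_state()["tcp_rot"])[0];print("tool y ang",np.degrees(np.arctan2(R[1,1],R[0,1])),bot.tip_reach)
C=np.array([.4627,-.2705]);a=np.radians(-6.3);M=np.array([[np.cos(a),-np.sin(a)],[np.sin(a),np.cos(a)]])
for n,p in dict(tin=(-92,-38),malletgrip=(-62,46),stockgrip=(95,-36)).items(): print(n,C+M@np.array(p)/1000)
E
python3 m2.py
```

```text
crate (((462.9413146972656, -270.29266357421875), (195.2567596435547, 278.3908386230469), 83.88727569580078), 1284, np.float64(0.07025781678020393))
head (((370.18603515625, 298.2824401855469), (44.744075775146484, 79.87775421142578), 6.359748840332031), 575, np.float64(0.04389328277842042))
handle (((466.7375183105469, 309.052978515625), (125.32476043701172, 22.93178367614746), 6.5879340171813965), 410, np.float64(0.03373511710487398))
tin (((560.3536987304688, 379.36920166015625), (55.68617248535156, 54.631019592285156), 46.02254104614258), 378, np.float64(0.05587189563968131))
stock (((733.495849609375, 83.5580062866211), (23.63243865966797, 99.85334014892578), 18.78444480895996), 296, np.float64(0.01913220700147389))
handle line [9.92849469e-01 1.19373284e-01 4.65262756e+02 3.08301117e+02]
tool y ang -66.520131717031 0.1734
tin [ 0.36708569 -0.29817496]
malletgrip [ 0.4061222  -0.21797427]
stockgrip [ 0.55317586 -0.31670735]
```

Request:
drive_tool(claw=[85, 85, 85, 85, 85, 85, 85, 85], slide=[[0.29, 1, 0], [0.29, 1, 0], [0.29, 1, 0], [0.29, 1, 0], [0.29, 1, 0], [0.29, 1, 0], [0.29, 1, 0], [0.29, 1, 0]], yaw=[0.37, 0.37, 0.37, 0.37, 0.37, 0.37, 0.37, 0.37], newtons=40)

```text
time: 0.77
tool_pos: [0.3616, -0.2969, 0.4042]
tcp_rot: [-2.387, -2.042, -0.0]
wrist_force: [1.7, -0.2, 0.4]
width: 0.994
grip_force: 0.0
```

Request:
drive_tool(claw=[85, 85, 85, 85, 85, 85, 85, 85], slide=[[0.29, 1, 0], [0.29, 1, 0], [0.29, 1, 0], [0.29, 1, 0], [0.29, 1, 0], [0.29, 1, 0], [0.29, 1, 0], [0.29, 1, 0]], yaw=[0.05, 0.05, 0.05, 0.05, 0.05, 0.05, 0.05, 0.05])

```text
time: 1.43
tool_pos: [0.4543, 0.0233, 0.4045]
tcp_rot: [2.226, 2.217, -0.0]
wrist_force: [1.2, 0.0, 0.9]
width: 0.996
grip_force: 0.0
```

Request:
drive_tool(claw=[85, 85, 85, 85, 85, 85, 85, 85], slide=[[0.2, 0.7, 0], [0.2, 0.7, 0], [0.2, 0.7, 0], [0.2, 0.7, 0], [0.2, 0.7, 0], [0.2, 0.7, 0], [0.2, 0.7, 0], [0.2, 0.7, 0]], yaw=[0, 0, 0, 0, 0, 0, 0, 0])

```text
time: 2.1
tool_pos: [0.5461, 0.3438, 0.4039]
tcp_rot: [-2.225, -2.218, 0.002]
wrist_force: [0.8, -0.2, 0.2]
width: 0.997
grip_force: 0.0
```

Request:
drive_tool(claw=[85, 85, 85, 85, 85, 85], slide=[[0.02, 0.06, 0], [0.02, 0.06, -0.08], [0.02, 0.06, -0.16], [0.02, 0.06, -0.2], [0.02, 0.06, -0.2], [0.02, 0.06, -0.2]], yaw=[0, 0, 0, 0, 0, 0])

```text
time: 2.6
tool_pos: [0.5554, 0.3713, 0.3024]
tcp_rot: [-2.225, -2.216, 0.007]
wrist_force: [-0.3, 0.7, 0.9]
width: 0.995
grip_force: 0.0
```

Request:
drive_tool(claw=[85, 85, 85, 85, 85, 85], slide=[[0.01, 0.016, 0], [0.01, 0.016, -0.08], [0.01, 0.016, -0.16], [0.01, 0.016, -0.23], [0.01, 0.016, -0.235], [0.01, 0.016, -0.235]], yaw=[0, 0, 0, 0, 0, 0])

```text
time: 3.1
tool_pos: [0.5612, 0.3797, 0.1869]
tcp_rot: [-2.226, -2.216, 0.003]
wrist_force: [-0.9, -0.2, 0.5]
width: 0.994
grip_force: 0.0
```

Request:
drive_tool(claw=[75, 65, 58, 55, 55, 55, 55, 55], slide=[[0, 0, 0], [0, 0, 0], [0, 0, 0], [0, 0, 0], [0, 0, 0], [0, 0, 0], [0, 0, 0], [0, 0, 0]], yaw=[0, 0, 0, 0, 0, 0, 0, 0], newtons=40)

```text
time: 3.77
tool_pos: [0.5626, 0.381, 0.192]
tcp_rot: [2.225, 2.216, 0.01]
wrist_force: [-2.7, 1.2, 6.1]
width: 0.707
grip_force: 44.6
```

Request:
drive_tool(claw=[55, 55, 55, 55, 55, 55, 55, 55], slide=[[0, 0, 0.04], [0, 0, 0.12], [0, 0, 0.2], [0, 0, 0.28], [0, 0, 0.36], [-0.02, -0.06, 0.4], [-0.04, -0.14, 0.4], [-0.06, -0.21, 0.4]], yaw=[0, 0, 0, 0, 0, -0.03, -0.07, -0.1])

```text
time: 4.43
tool_pos: [0.5315, 0.2741, 0.3928]
tcp_rot: [2.547, 1.835, 0.014]
wrist_force: [0.4, -1.9, -3.9]
width: 0.703
grip_force: 45.5
```

Request:
drive_tool(claw=[55, 55, 55, 55, 55, 55, 55, 55], slide=[[-0.27, -1, 0], [-0.27, -1, 0], [-0.27, -1, 0], [-0.27, -1, 0], [-0.27, -1, 0], [-0.27, -1, 0], [-0.27, -1, 0], [-0.27, -1, 0]], yaw=[-0.04, -0.07, -0.11, -0.15, -0.19, -0.23, -0.27, -0.31])

```text
time: 5.1
tool_pos: [0.4433, -0.0488, 0.3894]
tcp_rot: [3.11, 0.434, 0.007]
wrist_force: [0.6, -0.8, -3.3]
width: 0.704
grip_force: 45.5
```

Request:
drive_tool(claw=[55, 55, 55, 55, 55, 55, 55, 55], slide=[[-0.15, -0.49, 0], [-0.15, -0.49, 0], [-0.15, -0.49, 0], [-0.15, -0.49, 0], [-0.15, -0.49, 0], [-0.15, -0.49, 0], [-0.15, -0.49, 0], [-0.15, -0.49, -0.08]], yaw=[-0.04, -0.08, -0.12, -0.12, -0.12, -0.12, -0.12, -0.12])

```text
time: 5.77
tool_pos: [0.3714, -0.2978, 0.3573]
tcp_rot: [3.123, -0.155, 0.026]
wrist_force: [2.8, -1.8, -2.1]
width: 0.704
grip_force: 45.7
```

Request:
drive_tool(claw=[55, 55, 55, 55], slide=[[0, 0, -0.08], [0, 0, -0.1], [0, 0, -0.1], [0, 0, -0.1]], yaw=[0, 0, 0, 0])

```text
time: 6.1
tool_pos: [0.3696, -0.292, 0.2983]
tcp_rot: [3.138, -0.147, 0.001]
wrist_force: [0.2, 0.3, -1.7]
width: 0.709
grip_force: 46.1
```

```bash
python3 - <<'E'
from h import *
c=grab("top");cv2.imwrite("pics/t1.png",cv2.resize(c["color"][140:320,340:560,::-1],(733,600)))
P=cloud(c);print(box(c,P,530,230,720,430,.066,.073))
print(bot.read_state()["tool_pos"],bot.read_state()["tcp_rot"])
E
```

```text
(((462.41680908203125, -270.3030090332031), (196.61849975585938, 277.52923583984375), 83.79781341552734), 1084, np.float64(0.06996102869996557))
[ 0.3702816  -0.29254907  0.29956905] [ 3.13579756 -0.14683923  0.0045259 ]
```

Request:
drive_tool(claw=[55, 55, 55, 55, 55, 55, 55, 55], slide=[[-0.006, -0.011, 0], [-0.006, -0.011, -0.06], [-0.006, -0.011, -0.11], [-0.006, -0.011, -0.14], [-0.006, -0.011, -0.165], [-0.006, -0.011, -0.18], [-0.006, -0.011, -0.18], [-0.006, -0.011, -0.18]], yaw=[0, 0, 0, 0, 0, 0, 0, 0])

```text
time: 6.82
tool_pos: [0.367, -0.2983, 0.2084]
tcp_rot: [3.137, -0.147, 0.002]
wrist_force: [0.1, -0.1, -3.8]
width: 0.707
grip_force: 46.0
```

```bash
python3 - <<'E'
from h import *
c=grab("scene");cv2.imwrite("pics/s1.png",cv2.resize(c["color"][150:330,0:240,::-1],(800,600)))
c=grab("top");P=cloud(c);print(box(c,P,530,230,720,430,.066,.073))
E
```

```text
(((462.5599670410156, -270.41790771484375), (195.67767333984375, 277.6528625488281), 83.82575225830078), 1110, np.float64(0.07009094746476263))
```

View pics/s1.png

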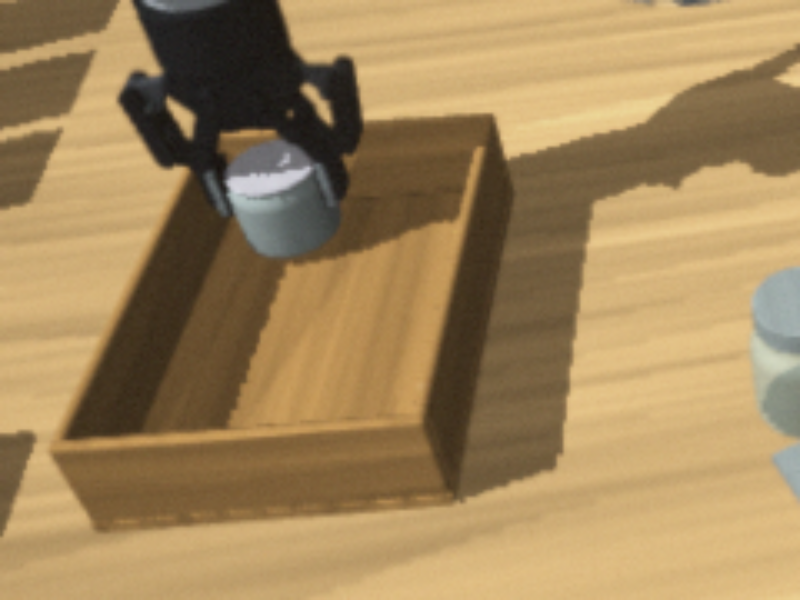

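The tin hangs level at (285,200) in the crop, inside the crate with clear floor around it. I'll lower it gently.

Request:
drive_tool(claw=[55, 55, 55, 55, 55], slide=[[0, 0, -0.005], [0, 0, -0.01], [0, 0, -0.015], [0, 0, -0.018], [0, 0, -0.018]], yaw=[0, 0, 0, 0, 0])

```text
time: 7.33
tool_pos: [0.3667, -0.298, 0.1999]
tcp_rot: [3.138, -0.148, -0.0]
wrist_force: [-5.2, 3.5, 12.7]
width: 0.707
grip_force: 47.7
```

Request:
drive_tool(claw=[62, 64, 67, 70, 70, 70, 70, 70], slide=[[0, 0, 0], [0, 0, 0], [0, 0, 0], [0, 0, 0], [0, 0, 0], [0, 0, 0.02], [0, 0, 0.06], [0, 0, 0.12]], yaw=[0, 0, 0, 0, 0, 0, 0, 0])

```text
time: 8.0
tool_pos: [0.3651, -0.2965, 0.2567]
tcp_rot: [-3.134, 0.148, 0.008]
wrist_force: [0.1, -0.1, -0.1]
width: 0.824
grip_force: 0.0
```

Request:
drive_tool(claw=[70, 70, 70, 70, 70, 70], slide=[[0, 0, 0.08], [0, 0, 0.16], [0, 0, 0.24], [0, 0.08, 0.3], [0, 0.16, 0.3], [0, 0.24, 0.3]], yaw=[0, 0, 0, 0, 0, 0])

```text
time: 8.5
tool_pos: [0.3667, -0.181, 0.4124]
tcp_rot: [3.135, -0.152, 0.01]
wrist_force: [0.9, 0.8, -0.2]
width: 0.822
grip_force: 0.0
```

```bash
python3 - <<'E'
from h import *
c=grab("top");P=cloud(c);print(box(c,P,530,230,720,430,.066,.073),box(c,P,590,320,670,410,.058,.0655))
for n in ("tool_pos","tcp_rot"):print(bot.read_state()[n])
E
```

```text
(((462.75146484375, -270.47882080078125), (195.67208862304688, 278.39990234375), 83.96467590332031), 837, np.float64(0.0700420131848829)) (((343.18133544921875, -263.86273193359375), (30.64761734008789, 89.42218017578125), 0.7916812300682068), 65, np.float64(0.06373860832326539))
[ 0.36584096 -0.17463308  0.41041399]
[-3.13339201  0.14550483 -0.00498549]
```

Request:
drive_tool(claw=[50, 50, 50, 50, 50, 50, 50, 50], slide=[[0.06, 0.06, 0], [0.08, 0.14, 0], [0.1, 0.22, 0], [0.1, 0.95, 0], [0.1, 0.95, 0], [0.1, 0.95, 0], [0.1, 0.95, 0], [0.1, 0.95, 0]], yaw=[0.03, 0.06, 0.065, 0.065, 0.065, 0.065, 0.065, 0.065])

```text
time: 9.22
tool_pos: [0.4156, 0.139, 0.4088]
tcp_rot: [-3.137, -0.173, -0.002]
wrist_force: [0.7, 0.4, -0.1]
width: 0.585
grip_force: 0.0
```

Request:
drive_tool(claw=[50, 50, 50, 50, 50, 50, 50, 50], slide=[[0, 0.37, 0], [0, 0.37, 0], [0, 0.37, 0], [0, 0.37, 0], [0, 0.37, 0], [0, 0.37, -0.08], [0, 0.37, -0.16], [0, 0.37, -0.16]], yaw=[0, 0, 0, 0, 0, 0, 0, 0])

```text
time: 9.88
tool_pos: [0.413, 0.3205, 0.3204]
tcp_rot: [3.129, 0.175, -0.019]
wrist_force: [-1.6, -1.4, -1.9]
width: 0.589
grip_force: 0.0
```

```bash
python3 - <<'E'
from h import *
c=grab("top");P=cloud(c);cv2.imwrite("pics/t2.png",cv2.resize(c["color"][130:320,340:560,::-1],(695,600)))
print(box(c,P,530,230,720,430,.066,.073),box(c,P,590,320,670,410,.058,.0655))
for n in ("tool_pos","tcp_rot"):print(bot.read_state()[n])
E
```

```text
(((462.4691467285156, -270.53753662109375), (196.12847900390625, 277.8179626464844), 83.60602569580078), 1225, np.float64(0.06986892317711635)) (((345.7328186035156, -274.5173645019531), (54.50473403930664, 116.39814758300781), 39.7060661315918), 378, np.float64(0.0633265442370684))
[0.4141088  0.32086569 0.32374945]
[ 3.13083062  0.17371401 -0.01466739]
```

View pics/t2.png

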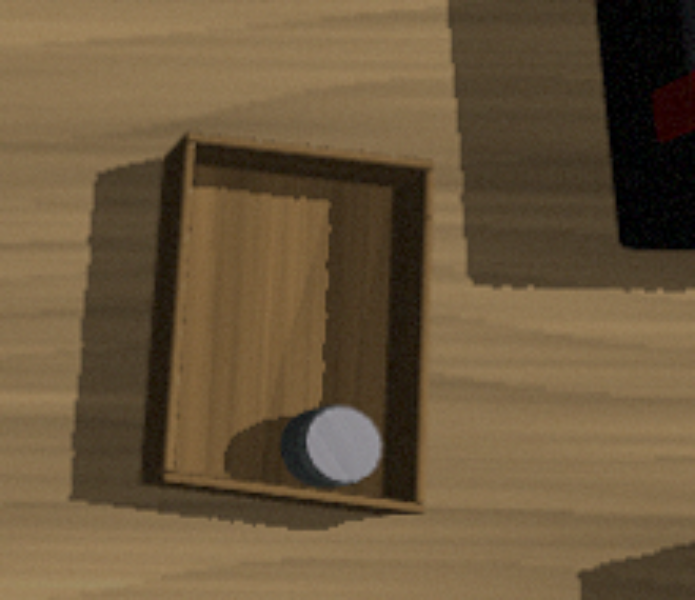

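The crop shows the tin upright in the crate's near corner, its top centred at (344,444), and the left side free for the mallet.

Request:
drive_tool(claw=[50, 50, 50, 50, 50, 50, 50], slide=[[-0.017, -0.037, -0.04], [-0.017, -0.037, -0.12], [-0.017, -0.037, -0.2], [-0.017, -0.037, -0.26], [-0.017, -0.037, -0.29], [-0.017, -0.037, -0.29], [-0.017, -0.037, -0.29]], yaw=[0, 0, 0, 0, 0, 0, 0])

```text
time: 10.52
tool_pos: [0.4089, 0.3039, 0.1847]
tcp_rot: [-3.136, -0.172, -0.002]
wrist_force: [0.4, 1.3, 0.8]
width: 0.585
grip_force: 0.0
```

Request:
drive_tool(claw=[40, 30, 18, 18, 18, 18, 18], slide=[[0, 0, 0], [0, 0, 0], [0, 0, 0], [0, 0, 0], [0, 0, 0], [0, 0, 0], [0, 0, 0]], yaw=[0, 0, 0, 0, 0, 0, 0], newtons=80)

```text
time: 11.1
tool_pos: [0.4093, 0.3044, 0.1861]
tcp_rot: [-3.135, -0.174, -0.007]
wrist_force: [0.6, -2.4, 8.0]
width: 0.261
grip_force: 78.4
```

Request:
drive_tool(claw=[18, 18, 18, 18, 18, 18, 18, 18], slide=[[0, 0, 0.03], [0, 0, 0.08], [0, 0, 0.16], [0, 0, 0.24], [0, 0, 0.32], [0, 0, 0.4], [0, -0.06, 0.42], [0, -0.14, 0.42]], yaw=[0, 0, 0, 0, 0, 0, 0, 0])

```text
time: 11.77
tool_pos: [0.4092, 0.2354, 0.3999]
tcp_rot: [-3.13, -0.179, -0.018]
wrist_force: [1.6, -0.7, -3.5]
width: 0.261
grip_force: 79.4
```

Request:
drive_tool(claw=[18, 18, 18, 18, 18, 18, 18, 18], slide=[[0, -0.9, 0], [0, -0.9, 0], [0, -0.9, 0], [0, -0.9, 0], [0, -0.9, 0], [0, -0.9, 0], [0, -0.9, 0], [0, -0.9, 0]], yaw=[-0.02, -0.04, -0.06, -0.069, -0.069, -0.069, -0.069, -0.069])

```text
time: 12.43
tool_pos: [0.4067, -0.1014, 0.3939]
tcp_rot: [3.137, -0.167, 0.003]
wrist_force: [1.5, 0.1, -4.4]
width: 0.262
grip_force: 79.5
```

```bash
python3 - <<'E'
from h import *
c=grab("scene");cv2.imwrite("pics/s2.png",cv2.resize(c["color"][:,:,::-1],(560,420)))
for n in ("tool_pos","tcp_rot"):print(bot.read_state()[n])
E
```

```text
[ 0.40673265 -0.10817699  0.3941841 ]
[ 3.12807424 -0.17428537  0.00340469]
```

View pics/s2.png

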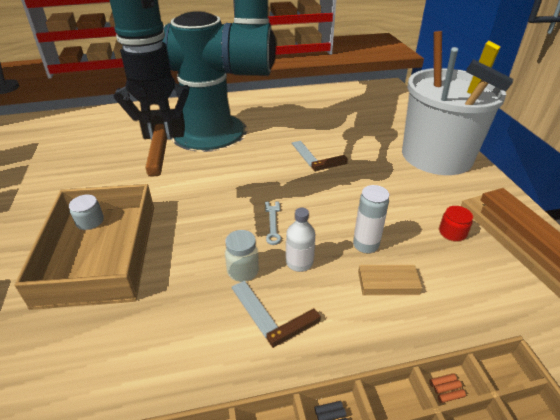

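The mallet is held with its butt at (155,165), level as far as I can see. Bystanders are undisturbed.

Request:
drive_tool(claw=[18, 18, 18, 18, 18, 18, 18], slide=[[0.002, -0.08, 0], [0.002, -0.15, 0], [0.002, -0.2, 0], [0.002, -0.22, -0.06], [0.002, -0.22, -0.14], [0.002, -0.22, -0.18], [0.002, -0.22, -0.18]], yaw=[0, 0, 0, 0, 0, 0, 0])

```text
time: 13.07
tool_pos: [0.4059, -0.2082, 0.2979]
tcp_rot: [-3.132, 0.169, 0.015]
wrist_force: [-2.4, 0.2, -4.1]
width: 0.26
grip_force: 80.0
```

```bash
cat > v.py <<'E'
from h import *
import sys
for n in ("tool_pos","tcp_rot"):print(bot.read_state()[n])
c=grab("top");P=cloud(c);cv2.imwrite("pics/"+sys.argv[1],cv2.resize(c["color"][130:320,340:560,::-1],(695,600)))
print(box(c,P,530,230,720,430,.066,.073))
c=grab("scene");P=cloud(c)
h=cv2.cvtColor(c["color"],cv2.COLOR_RGB2HSV)
Q=P.reshape(-1,3);C=np.array([.4626,-.2705]);a=np.radians(-6.1);M=np.array([[np.cos(a),-np.sin(a)],[np.sin(a),np.cos(a)]])
L=(Q[:,:2]-C)@M*1000
for x in range(-40,90,15):
    m=(abs(L[:,0]-x)<5)&(abs(L[:,1])<80)&(Q[:,2]>.085)&(c["depth"].ravel()>0)
    if m.sum()>5: print(x,m.sum(),L[m,1].min().round(1),L[m,1].max().round(1),Q[m,2].max().round(4))
E
python3 v.py t3.png
```

```text
[ 0.40587677 -0.20820647  0.29790403]
[-3.13178568  0.16886789  0.01531073]
(((462.88177490234375, -270.276123046875), (195.0663299560547, 278.0881652832031), 83.86456298828125), 744, np.float64(0.07009419106543768))
-40 959 -13.1 80.0 0.4821
-25 2806 23.4 79.9 0.4837
-10 242 45.8 79.7 0.4852
5 61 46.5 70.0 0.1498
20 60 45.6 69.7 0.1498
35 60 46.1 69.5 0.1497
50 67 47.1 69.8 0.15
65 131 46.5 68.8 0.1485
```

View pics/t3.png

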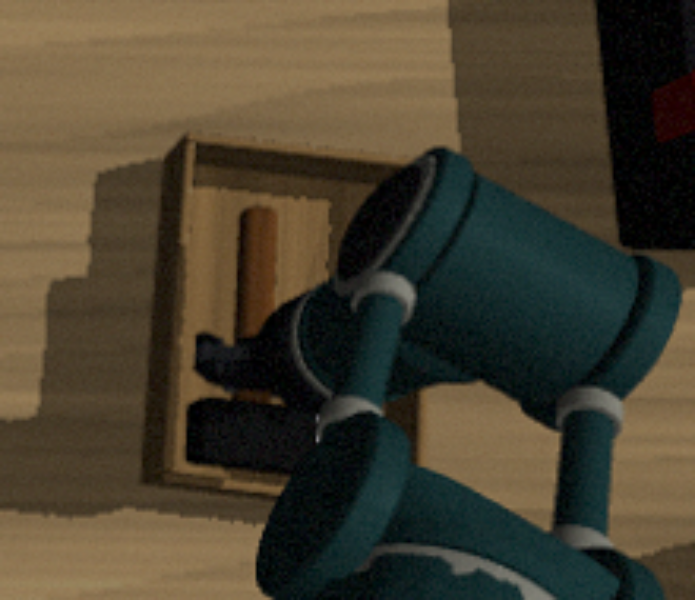

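The crop shows the mallet hanging over the crate, its handle parallel to the long walls and level in depth. It needs to go about 11 mm to the right.

Request:
drive_tool(claw=[18, 18, 18, 18, 18, 18, 18, 18], slide=[[0.006, -0.023, 0], [0.006, -0.023, 0], [0.006, -0.023, -0.06], [0.006, -0.023, -0.12], [0.006, -0.023, -0.16], [0.006, -0.023, -0.185], [0.006, -0.023, -0.195], [0.006, -0.023, -0.195]], yaw=[0, 0, 0, 0, 0, 0, 0, 0])

```text
time: 13.83
tool_pos: [0.4123, -0.2215, 0.2059]
tcp_rot: [3.137, -0.168, 0.0]
wrist_force: [0.1, -0.2, -3.8]
width: 0.263
grip_force: 80.1
```

Request:
drive_tool(claw=[18, 18, 18, 18, 18], slide=[[0, 0, -0.005], [0, 0, -0.01], [0, 0, -0.015], [0, 0, -0.018], [0, 0, -0.018]], yaw=[0, 0, 0, 0, 0])

```text
time: 14.25
tool_pos: [0.4119, -0.2213, 0.1968]
tcp_rot: [3.137, -0.168, 0.001]
wrist_force: [0.5, -0.8, -3.1]
width: 0.262
grip_force: 80.1
```

Request:
drive_tool(claw=[18, 18, 18, 18, 18], slide=[[0, 0, -0.004], [0, 0, -0.008], [0, 0, -0.012], [0, 0, -0.014], [0, 0, -0.014]], yaw=[0, 0, 0, 0, 0])

```text
time: 14.67
tool_pos: [0.4131, -0.2217, 0.1932]
tcp_rot: [3.137, -0.168, 0.001]
wrist_force: [-5.8, 5.6, 25.1]
width: 0.262
grip_force: 84.6
```

Request:
drive_tool(claw=[22, 25, 30, 40, 40, 40, 40, 40], slide=[[0, 0, 0.004], [0, 0, 0.006], [0, 0, 0.006], [0, 0, 0.006], [0, 0, 0.01], [0, 0, 0.06], [0, 0, 0.14], [0, 0, 0.22]], yaw=[0, 0, 0, 0, 0, 0, 0, 0], newtons=40)

```text
time: 15.33
tool_pos: [0.4108, -0.2208, 0.299]
tcp_rot: [-3.135, 0.168, 0.006]
wrist_force: [1.1, -0.6, 0.2]
width: 0.468
grip_force: 0.0
```

Request:
drive_tool(claw=[40, 40, 40, 40, 40, 40, 40, 40], slide=[[0, 0, 0.08], [0, 0, 0.16], [0.04, 0.04, 0.2], [0.1, 0.1, 0.2], [0.64, 0.6, 0.2], [0.64, 0.6, 0.2], [0.64, 0.6, 0.2], [0.64, 0.6, 0.2]], yaw=[0, 0, 0, 0, 0, 0, 0, 0])

```text
time: 16.0
tool_pos: [0.5848, -0.0569, 0.3994]
tcp_rot: [3.137, -0.168, 0.001]
wrist_force: [0.7, -1.3, -0.3]
width: 0.469
grip_force: 0.0
```

```bash
python3 v.py t4.png|head -4; python3 -c "
from h import *
c=grab('top');P=cloud(c)
print(box(c,P,550,330,625,410,.045,.056),box(c,P,625,330,680,410,.058,.0655),box(c,P,560,250,610,330,.03,.05))"
```

```text
[ 0.58481813 -0.05690767  0.39943001]
[ 3.13690116e+00 -1.67562617e-01  5.27694948e-04]
(((451.00921630859375, -361.4839172363281), (10.97172737121582, 272.86614990234375), 84.12486267089844), 363, np.float64(0.06990601987774636))
(((0.0, 0.0), (0.0, 0.0), 0.0), 0, np.float64(nan)) (((396.88629150390625, -352.4354553222656), (3.9925713539123535, 136.26016235351562), 83.51776123046875), 76, np.float64(0.06193979886665968)) (((0.0, 0.0), (0.0, 0.0), 0.0), 0, np.float64(nan))
  return _methods._mean(a, axis=axis, dtype=dtype,
  ret = ret.dtype.type(ret / rcount)
```

View pics/t4.png

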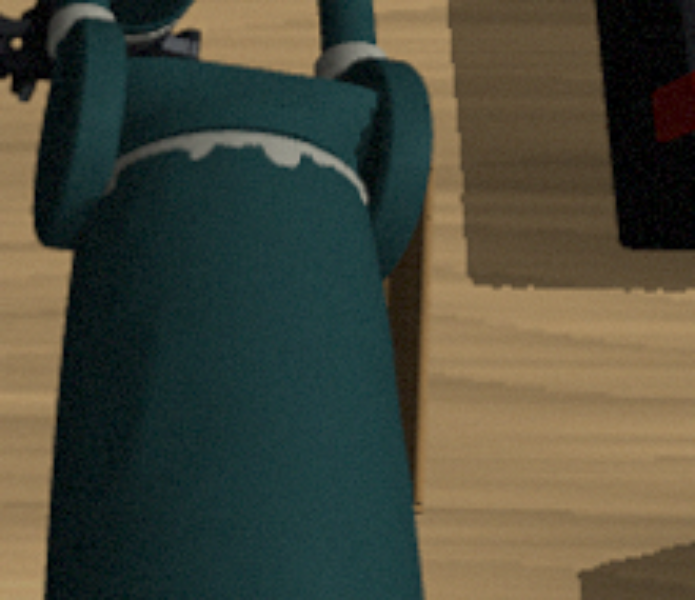

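The arm now hides the crate in this view, so I'll check the mallet from the square's side. I'm moving to the square next.

Request:
drive_tool(claw=[40, 40, 40, 40, 40, 40, 40, 40], slide=[[0.29, 0.25, 0], [0.29, 0.25, 0], [0.29, 0.25, 0], [0.29, 0.25, 0], [0.29, 0.25, 0], [0.29, 0.25, 0], [0.29, 0.25, 0], [0.29, 0.25, 0]], yaw=[0.638, 0.638, 0.638, 0.638, 0.638, 0.638, 0.638, 0.638])

```text
time: 16.82
tool_pos: [0.7284, 0.0656, 0.3986]
tcp_rot: [-2.829, -1.365, 0.003]
wrist_force: [-0.7, -0.4, -0.2]
width: 0.467
grip_force: 0.0
```

Request:
drive_tool(claw=[40, 40, 40, 40, 40, 40, 40, 40], slide=[[0, 0, 0], [0, 0, 0], [0, 0, 0], [0, 0, 0], [0, 0, 0], [0, 0, -0.06], [0, 0, -0.12], [0, 0, -0.12]], yaw=[0.32, 0.32, 0.32, 0.32, 0.32, 0.32, 0.32, 0.32])

```text
time: 17.48
tool_pos: [0.7256, 0.0646, 0.3318]
tcp_rot: [-1.825, -2.546, 0.012]
wrist_force: [-2.5, -0.5, -2.0]
width: 0.469
grip_force: 0.0
```

```bash
cat > w.py <<'E'
from h import *
np.set_printoptions(precision=4,suppress=True)
s=bot.read_state();r=s["tcp_rot"];print(s["tool_pos"],"ang",np.degrees(2*np.arctan2(r[1],r[0]))-90)
C=np.array([.4626,-.2705]);a=np.radians(-6.1);M=np.array([[np.cos(a),-np.sin(a)],[np.sin(a),np.cos(a)]])
c=grab('top');P=cloud(c);Q=P.reshape(-1,3);Q=Q[c["depth"].ravel()>0]
L=np.c_[(Q[:,:2]-C)@M,Q[:,2]]*1000
L=L[(abs(L[:,0])<134)&(abs(L[:,1])<94)]
print("rim",box(c,P,530,230,720,430,.066,.073)[0])
I=L[(abs(L[:,0])<124)&(abs(L[:,1])<85)]
def r(n,z0,z1,f):
    q=I[(I[:,2]>z0)&(I[:,2]<z1)];q=q[f(q)]
    print(n,len(q),cv2.minAreaRect(q[:,:2].astype(np.float32)) if len(q) else "",np.median(q[:,2]) if len(q) else "")
r("tin",60,67,lambda q:q[:,1]<10)
r("head",48,55,lambda q:(q[:,1]>0)&(q[:,0]<-50))
r("handle",38,45,lambda q:(q[:,0]>-40)&(q[:,1]>15))
r("any high",66,400,lambda q:q[:,0]<200)
r("stock",22,32,lambda q:(q[:,0]>60)&(q[:,1]<40))
r("blade",10.5,17,lambda q:(q[:,0]<85)&(q[:,1]<25))
E
python3 w.py; python3 -c "
from h import *
c=grab('top');P=cloud(c);print(box(c,P,375,165,450,210,.015,.025));c=grab('scene');P=cloud(c)
Q=P.reshape(-1,3);Q=Q[(c['depth'].ravel()>0)&(Q[:,2]>.015)&(Q[:,2]<.024)&(Q[:,0]>.68)&(Q[:,0]<.8)&(Q[:,1]>0)&(Q[:,1]<.17)];print(cv2.minAreaRect((Q[:,:2]*1000).astype(np.float32)),len(Q))"
```

```text
[0.7256 0.0646 0.3318] ang -341.2486191133133
rim ((462.6824951171875, -270.4208679199219), (195.62831115722656, 277.8882751464844), 83.69088745117188)
tin 410 ((-93.97563934326172, -37.11000061035156), (54.62251663208008, 54.826263427734375), 74.68480682373047) 63.70880401339207
head 411 ((-95.42731475830078, 37.725547790527344), (44.81094741821289, 69.79235076904297), 0.33731430768966675) 52.18978918691697
handle 370 ((15.852405548095703, 43.681949615478516), (111.46480560302734, 23.569101333618164), 0.423128217458725) 41.8831058566218
any high 44 ((-96.92568969726562, -34.8743896484375), (46.96340560913086, 50.192901611328125), 1.9763929843902588) 66.72657090181733
stock 0  
blade 487 ((-19.505081176757812, -30.342185974121094), (208.64341735839844, 106.6639633178711), 0.0014136697864159942) 11.350584279328224
(((723.3462524414062, 112.81470489501953), (22.821474075317383, 37.87236404418945), 20.213830947875977), 106, np.float64(0.018788371140720295))
((732.53369140625, 82.56260681152344), (22.756990432739258, 99.20658111572266), 18.637239456176758) 652
```

Request:
drive_tool(claw=[40, 40, 40, 40, 40, 40, 40], slide=[[0.019, 0.026, -0.04], [0.019, 0.026, -0.12], [0.019, 0.026, -0.2], [0.019, 0.026, -0.26], [0.019, 0.026, -0.29], [0.019, 0.026, -0.29], [0.019, 0.026, -0.29]], yaw=[0, 0, 0, 0, 0, 0, 0])

```text
time: 18.22
tool_pos: [0.7385, 0.0791, 0.1955]
tcp_rot: [1.838, 2.547, 0.0]
wrist_force: [0.3, -1.1, 1.1]
width: 0.467
grip_force: 0.0
```

Request:
drive_tool(claw=[40, 40, 40, 40], slide=[[-0.007, -0.003, -0.02], [-0.007, -0.003, -0.035], [-0.007, -0.003, -0.035], [-0.007, -0.003, -0.035]], yaw=[0, 0, 0, 0])

```text
time: 18.55
tool_pos: [0.7346, 0.078, 0.1777]
tcp_rot: [1.836, 2.549, 0.001]
wrist_force: [0.3, -1.4, -0.1]
width: 0.47
grip_force: 0.0
```

Request:
drive_tool(claw=[34, 28, 24, 16, 16, 16, 16], slide=[[0, 0, 0], [0, 0, 0], [0, 0, 0], [0, 0, 0], [0, 0, 0], [0, 0, 0], [0, 0, 0]], yaw=[0, 0, 0, 0, 0, 0, 0], newtons=60)

```text
time: 19.13
tool_pos: [0.7349, 0.078, 0.178]
tcp_rot: [1.836, 2.549, 0.001]
wrist_force: [-1.2, -0.2, 5.4]
width: 0.237
grip_force: 61.2
```

Request:
drive_tool(claw=[16, 16, 16, 16, 16, 16, 16, 16], slide=[[0, 0, 0.02], [0, 0, 0.06], [0, 0, 0.12], [0, 0, 0.2], [0, 0, 0.28], [0, 0, 0.36], [0, 0, 0.4], [0, 0, 0.4]], yaw=[0, 0, 0, 0, 0, 0, 0, 0])

```text
time: 19.8
tool_pos: [0.7361, 0.0782, 0.3856]
tcp_rot: [1.831, 2.542, 0.013]
wrist_force: [1.5, 0.4, -0.6]
width: 0.24
grip_force: 60.4
```

```bash
python3 - <<'E'
from h import *
print(bot.read_state()["tool_pos"],bot.read_state()["grip_force"])
c=grab("scene");P=cloud(c)
Q=P.reshape(-1,3);ok=(c['depth'].ravel()>0)&(Q[:,0]>.55)&(Q[:,0]<.85)&(Q[:,1]>-.05)&(Q[:,1]<.2)&(Q[:,2]>.12)&(Q[:,2]<.235);Q=Q[ok]
a=np.radians(-161.2);X=np.array([np.cos(a),np.sin(a)]);Y=np.array([-X[1],X[0]])
d=Q[:,:2]-np.array([.7349,.078]);x=d@X*1000-65;y=d@Y*1000+6
for lo in range(-80,80,10):
    m=(x>lo)&(x<lo+10)&(y>24)&(y<48)
    if m.any(): print(lo,m.sum(),np.median(Q[m,2]).round(4))
for lo in range(-60,60,10):
    m=(y>lo)&(y<lo+10)&(x>-78)&(x<-52)
    if m.any(): print("y",lo,m.sum(),np.median(Q[m,2]).round(4))
cv2.imwrite("pics/s3.png",cv2.resize(c["color"][:,:,::-1],(800,600)))
E
```

```text
[0.73614163 0.07820445 0.3856189 ] 60.39955258369446
-80 213 0.2241
-70 90 0.2264
-60 21 0.2258
-50 57 0.2131
-40 84 0.2128
-30 78 0.2128
-20 79 0.2126
-10 74 0.2123
0 72 0.2124
10 67 0.2122
20 68 0.212
30 71 0.212
40 63 0.212
50 63 0.2117
60 53 0.2114
70 21 0.2111
y -50 16 0.2257
y -40 4 0.2252
y -30 1 0.2212
y -20 2 0.2155
y 0 19 0.2284
y 10 96 0.2267
y 20 81 0.2261
y 30 75 0.2263
y 40 90 0.2262
y 50 80 0.2182
```

View pics/s3.png

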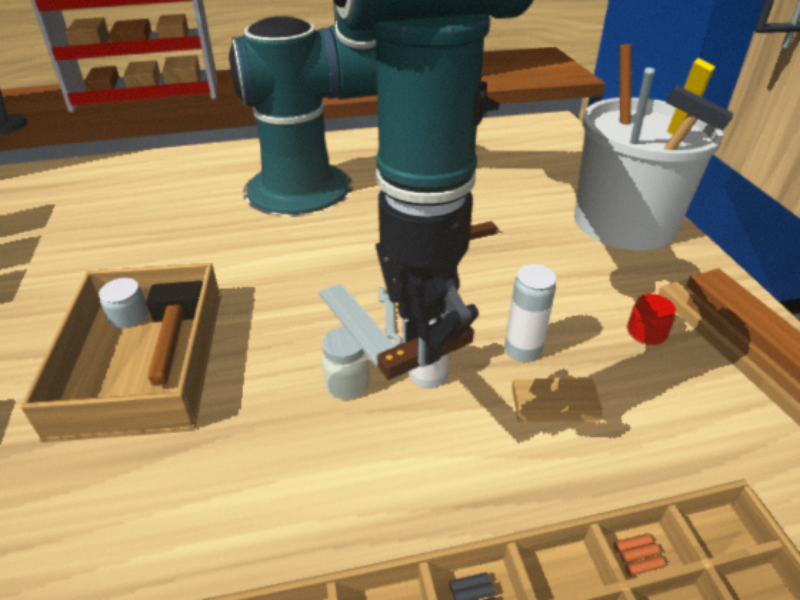

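The square hangs level with its blade tip at (330,290), and the mallet and tin lie in the crate at left. No bystander has moved.

Request:
drive_tool(claw=[16, 16, 16, 16, 16, 16, 16, 16], slide=[[-0.03, -0.06, 0], [-0.06, -0.13, 0], [-0.38, -0.79, 0], [-0.38, -0.79, 0], [-0.38, -0.79, 0], [-0.38, -0.79, 0], [-0.38, -0.79, 0], [-0.38, -0.79, 0]], yaw=[-0.03, -0.06, -0.09, -0.12, -0.138, -0.138, -0.138, -0.138])

```text
time: 20.52
tool_pos: [0.5932, -0.213, 0.3731]
tcp_rot: [-2.337, -2.091, 0.004]
wrist_force: [1.3, -0.2, -1.7]
width: 0.238
grip_force: 60.4
```

Request:
drive_tool(claw=[16, 16, 16, 16, 16, 16, 16], slide=[[-0.04, -0.08, 0], [-0.08, -0.16, 0], [-0.11, -0.23, 0], [-0.11, -0.23, -0.06], [-0.11, -0.23, -0.14], [-0.11, -0.23, -0.16], [-0.11, -0.23, -0.16]], yaw=[0, 0, 0, 0, 0, 0, 0])

```text
time: 21.1
tool_pos: [0.5372, -0.3251, 0.2892]
tcp_rot: [-2.331, -2.084, 0.006]
wrist_force: [-1.7, 1.3, -2.0]
width: 0.238
grip_force: 60.4
```

```bash
python3 w.py | head -2
```

```text
[ 0.5372 -0.3251  0.2892] ang -366.4015377151609
rim ((462.33514404296875, -270.5944519042969), (196.5928955078125, 277.35595703125), 83.65409088134766)
```

Request:
drive_tool(claw=[16, 16, 16, 16, 16, 16], slide=[[0.026, 0.018, 0], [0.026, 0.018, 0], [0.026, 0.018, -0.01], [0.026, 0.018, -0.02], [0.026, 0.018, -0.02], [0.026, 0.018, -0.02]], yaw=[0, 0, 0, 0, 0, 0])

```text
time: 21.65
tool_pos: [0.5534, -0.3176, 0.287]
tcp_rot: [-2.34, -2.095, 0.0]
wrist_force: [0.2, -0.1, -3.0]
width: 0.237
grip_force: 60.3
```

```bash
cat > x.py <<'E'
from h import *
np.set_printoptions(precision=1,suppress=True)
s=bot.read_state();print(s["tool_pos"]*1000)
C=np.array([.4626,-.2705]);a=np.radians(-6.1);M=np.array([[np.cos(a),-np.sin(a)],[np.sin(a),np.cos(a)]])
print("tool local",(s["tool_pos"][:2]-C)@M*1000)
c=grab("scene");P=cloud(c);Q=P.reshape(-1,3);k=c['depth'].ravel()>0
L=np.c_[(Q[:,:2]-C)@M,Q[:,2]]*1000
u=s["tool_pos"][2]*1000-178
m=k&(abs(L[:,0])<140)&(L[:,1]<80)&(L[:,1]>-130)
b=L[m&(abs(L[:,2]-u-5)<2.5)];print("blade",len(b),np.percentile(b[:,:2],[1,99],axis=0),np.median(b[:,2]))
b=L[m&(abs(L[:,2]-u-18)<3)&(L[:,0]>60)];print("stock",len(b),np.percentile(b[:,:2],[1,99],axis=0),np.median(b[:,2]))
E
python3 x.py
```

```text
[ 553.4 -317.6  287. ]
tool local [ 95.2 -37.2]
blade 271 [[-44.8 -79.4]
 [111.4  19. ]] 114.29944845223761
stock 410 [[ 82.3 -78.5]
 [118.9  19. ]] 127.68521876405606
```

Request:
drive_tool(claw=[16, 16, 16, 16, 16, 16, 16, 16], slide=[[-0.006, 0.003, 0], [-0.006, 0.003, -0.04], [-0.006, 0.003, -0.09], [-0.006, 0.003, -0.13], [-0.006, 0.003, -0.16], [-0.006, 0.003, -0.175], [-0.006, 0.003, -0.18], [-0.006, 0.003, -0.18]], yaw=[0, 0, 0, 0, 0, 0, 0, 0])

```text
time: 22.37
tool_pos: [0.5496, -0.3164, 0.1983]
tcp_rot: [-2.34, -2.093, 0.002]
wrist_force: [-6.7, 2.6, 3.7]
width: 0.235
grip_force: 70.8
```

```bash
python3 x.py
```

```text
[ 549.6 -316.4  198.3]
tool local [ 91.4 -36.4]
blade 449 [[-130.6  -93.3]
 [ 138.6   74. ]] 25.205336753937434
stock 515 [[ 64.  -91.6]
 [138.4  72.8]] 38.80475088684121
```

Request:
drive_tool(claw=[16, 16, 16, 16, 16, 16, 16], slide=[[0, 0, 0.02], [-0.007, 0.001, 0.02], [-0.014, 0.002, 0.02], [-0.014, 0.002, 0.01], [-0.014, 0.002, 0], [-0.014, 0.002, 0], [-0.014, 0.002, 0]], yaw=[0, 0, 0, 0, 0, 0, 0])

```text
time: 23.0
tool_pos: [0.543, -0.3151, 0.1959]
tcp_rot: [-2.34, -2.093, 0.001]
wrist_force: [-0.1, -0.0, -1.4]
width: 0.24
grip_force: 68.6
```

```bash
python3 w.py|head -2;python3 x.py|head -2
```

```text
[ 0.543  -0.3151  0.1959] ang -366.3647121307482
rim ((462.6274719238281, -270.00360107421875), (195.33639526367188, 277.7322692871094), 83.48878479003906)
[ 543.3 -315.3  196.3]
tool local [ 85. -36.]
```

Request:
drive_tool(claw=[16, 16, 16, 16, 16], slide=[[0, 0, -0.005], [0, 0, -0.009], [0, 0, -0.013], [0, 0, -0.015], [0, 0, -0.015]], yaw=[0, 0, 0, 0, 0])

```text
time: 23.52
tool_pos: [0.5425, -0.3153, 0.1896]
tcp_rot: [-2.339, -2.093, 0.002]
wrist_force: [-5.5, 0.6, 3.0]
width: 0.235
grip_force: 68.6
```

```bash
cat > y.py <<'E'
from h import *
C=np.array([.4626,-.2705]);a=np.radians(-6.1);M=np.array([[np.cos(a),-np.sin(a)],[np.sin(a),np.cos(a)]])
for n in("scene","top"):
    c=grab(n);P=cloud(c);Q=P.reshape(-1,3);k=c['depth'].ravel()>0
    L=np.c_[(Q[:,:2]-C)@M,Q[:,2]]*1000
    for lo in range(-70,80,15):
        r=[]
        for y in (-85,-75,-65,-55,-45):
            m=k&(L[:,0]>lo)&(L[:,0]<lo+15)&(L[:,1]>y)&(L[:,1]<y+10)&(L[:,2]<90)
            r.append(np.median(L[m,2]).round(1) if m.sum()>3 else None)
        print(n,lo,r)
    for lo in range(-90,50,12):
        m=k&(L[:,1]>lo)&(L[:,1]<lo+12)&(L[:,0]>78)&(L[:,0]<94)&(L[:,2]<60)
        if m.sum()>3: print("stock y",lo,m.sum(),np.median(L[m,2]).round(1))
cv2.imwrite("pics/s4.png",cv2.resize(grab("scene")["color"][150:330,0:240,::-1],(800,600),interpolation=cv2.INTER_CUBIC))
E
python3 y.py 2>/dev/null
```

```text
scene -70 [None, np.float64(9.9), np.float64(12.4), np.float64(27.6), np.float64(36.5)]
scene -55 [None, np.float64(16.9), np.float64(16.5), np.float64(11.7), np.float64(8.0)]
scene -40 [None, None, np.float64(16.8), np.float64(9.0), np.float64(7.9)]
scene -25 [None, None, np.float64(17.7), np.float64(9.5), np.float64(9.3)]
scene -10 [None, None, None, np.float64(9.8), np.float64(9.4)]
scene 5 [None, None, None, np.float64(8.9), np.float64(9.3)]
scene 20 [None, None, None, np.float64(9.0), np.float64(9.0)]
scene 35 [None, np.float64(17.3), None, None, np.float64(8.2)]
scene 50 [None, None, None, None, None]
scene 65 [None, None, None, None, np.float64(43.3)]
stock y -90 11 28.3
stock y -78 4 30.0
stock y -30 35 30.3
stock y -18 38 30.2
stock y -6 40 30.6
stock y 6 40 30.7
stock y 18 14 29.9
top -70 [np.float64(9.7), np.float64(10.1), np.float64(17.2), np.float64(11.3), np.float64(12.5)]
top -55 [np.float64(16.5), np.float64(17.8), np.float64(18.2), np.float64(9.6), np.float64(8.0)]
top -40 [np.float64(16.8), np.float64(18.1), np.float64(16.4), np.float64(10.2), np.float64(9.2)]
top -25 [np.float64(15.7), np.float64(17.7), np.float64(16.7), np.float64(9.9), np.float64(8.5)]
top -10 [np.float64(16.6), np.float64(17.7), np.float64(18.2), np.float64(9.9), np.float64(9.2)]
top 5 [np.float64(18.0), np.float64(17.8), np.float64(17.9), np.float64(8.5), np.float64(9.4)]
top 20 [np.float64(17.1), np.float64(16.8), np.float64(17.7), np.float64(11.0), np.float64(10.1)]
top 35 [np.float64(16.9), np.float64(17.7), np.float64(17.1), np.float64(10.1), np.float64(8.9)]
top 50 [None, None, None, np.float64(8.3), np.float64(23.6)]
top 65 [None, np.float64(16.2), None, None, None]
stock y -42 20 31.2
stock y -30 30 30.9
stock y -18 28 30.8
stock y -6 27 32.0
stock y 6 33 31.2
stock y 18 38 10.9
stock y 30 22 8.8
stock y 42 27 9.2
```

View pics/s4.png

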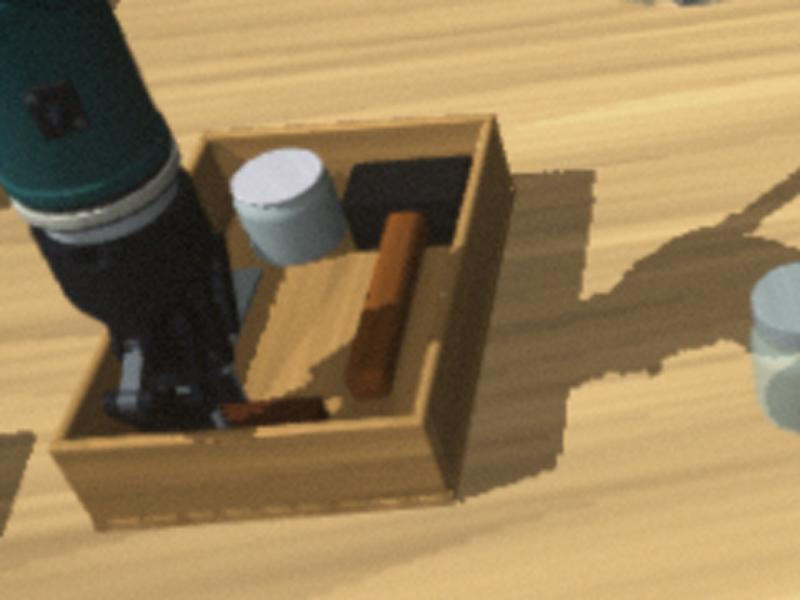

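Tin and mallet sit well. The square hangs level about 4.5 mm above the floor, with a knuckle touching the near wall at about (180,420). I'll back off slightly and finish lowering.

Request:
drive_tool(claw=[16, 16, 16, 16, 16, 16, 16, 16], slide=[[-0.002, 0, 0.01], [-0.007, -0.003, 0.01], [-0.0126, -0.005, 0.01], [-0.0126, -0.005, 0.005], [-0.0126, -0.005, 0], [-0.0126, -0.005, -0.004], [-0.0126, -0.005, -0.007], [-0.0126, -0.005, -0.007]], yaw=[0, 0, 0, 0, 0, 0, 0, 0])

```text
time: 24.33
tool_pos: [0.5372, -0.3179, 0.186]
tcp_rot: [-2.341, -2.094, 0.0]
wrist_force: [-1.4, 0.8, -0.1]
width: 0.235
grip_force: 69.0
```

```bash
python3 y.py 2>/dev/null | grep -E "top -|stock"; python3 x.py|head -2; python3 w.py | sed -n 2,3p
```

```text
stock y -90 23 29.6
stock y -78 4 25.7
stock y -66 4 25.7
stock y -30 48 27.6
stock y -18 30 27.2
stock y -6 28 26.8
stock y 6 37 26.5
top -70 [np.float64(9.4), np.float64(12.9), np.float64(12.1), np.float64(11.1), np.float64(12.5)]
top -55 [np.float64(14.0), np.float64(13.6), np.float64(14.0), np.float64(8.4), np.float64(8.4)]
top -40 [np.float64(14.1), np.float64(13.8), np.float64(13.4), np.float64(9.0), np.float64(9.3)]
top -25 [np.float64(13.4), np.float64(13.8), np.float64(14.0), np.float64(8.8), np.float64(9.0)]
top -10 [np.float64(14.1), np.float64(13.2), np.float64(13.0), np.float64(9.6), np.float64(9.1)]
stock y -54 7 33.9
stock y -42 44 28.8
stock y -30 25 27.6
stock y -18 27 27.1
stock y -6 24 27.5
stock y 6 34 26.7
stock y 18 26 8.2
stock y 30 23 9.3
stock y 42 24 9.3
[ 537.1 -317.8  186. ]
tool local [ 79.1 -39.1]
rim ((462.722900390625, -270.65496826171875), (196.46839904785156, 278.0310363769531), 83.58657836914062)
tin 446 ((-0.7428054809570312, -44.278873443603516), (55.67758560180664, 243.4536590576172), 85.13699340820312) 63.5829079577338
```

On the floor within about 1 mm. Releasing.

Request:
drive_tool(claw=[21, 23, 26, 28, 28, 28, 28, 28], slide=[[0, 0, -0.001], [0, 0, -0.001], [0, 0, 0], [0, 0, 0.002], [0, 0, 0.006], [0, 0, 0.03], [0, 0, 0.08], [0, 0, 0.16]], yaw=[0, 0, 0, 0, 0, 0, 0, 0])

```text
time: 25.25
tool_pos: [0.5355, -0.3168, 0.2634]
tcp_rot: [-2.336, -2.089, 0.003]
wrist_force: [0.3, 0.1, -0.4]
width: 0.328
grip_force: 0.0
```

Request:
drive_tool(claw=[28, 28, 28, 28, 28, 28, 28, 28], slide=[[0, 0, 0.08], [0, 0, 0.16], [0, 0, 0.24], [0.06, 0.06, 0.24], [0.12, 0.12, 0.24], [0.4, 0.6, 0.24], [0.4, 0.6, 0.24], [0.4, 0.6, 0.24]], yaw=[0, 0, 0, 0, 0, 0, 0, 0])

```text
time: 25.92
tool_pos: [0.6601, -0.1496, 0.388]
tcp_rot: [2.341, 2.093, 0.002]
wrist_force: [0.2, -1.2, -0.4]
width: 0.328
grip_force: 0.0
```

Request:
drive_tool(claw=[28, 28, 28, 28, 28, 28, 28, 28], slide=[[0.1, 0.6, 0], [0.1, 0.6, 0], [0.1, 0.6, 0], [0.1, 0.6, 0], [0.1, 0.6, 0], [0.1, 0.6, 0], [0.1, 0.6, 0], [0.1, 0.6, 0]], yaw=[0, 0, 0, 0, 0, 0, 0, 0])

```text
time: 26.58
tool_pos: [0.7093, 0.1549, 0.3876]
tcp_rot: [-2.336, -2.099, -0.006]
wrist_force: [0.1, -0.4, -0.2]
width: 0.325
grip_force: 0.0
```

```bash
python3 w.py; python3 y.py 2>/dev/null | grep -E "top|stock"
```

```text
[0.7093 0.1549 0.3876] ang -366.12412588576956
rim ((462.6097106933594, -270.30535888671875), (196.5266571044922, 277.8493957519531), 83.67535400390625)
tin 418 ((-93.9722671508789, -37.50654602050781), (53.394046783447266, 55.72008514404297), 47.41755676269531) 63.60087779975288
head 545 ((-95.6427230834961, 42.966678619384766), (44.923118591308594, 80.03055572509766), 1.0206979513168335) 52.34990414862839
handle 366 ((16.09375, 43.72962188720703), (111.92071533203125, 23.50376319885254), 0.29098981618881226) 41.83522462514
any high 45 ((-91.5311508178711, -32.47031021118164), (46.748817443847656, 47.65210723876953), 43.39067840576172) 66.69702203386896
stock 355 ((79.78330993652344, -32.815025329589844), (26.187808990478516, 99.18440246582031), 0.024784913286566734) 27.061349963960033
blade 877 ((-20.01470947265625, -30.62668228149414), (106.45999145507812, 207.60194396972656), 89.9268569946289) 12.634569335813639
stock y -90 39 31.1
stock y -78 28 26.1
stock y -66 31 26.3
stock y -54 30 26.4
stock y -42 28 26.7
stock y -30 31 26.5
stock y -18 32 26.7
stock y -6 29 27.0
stock y 6 3
[... 507 characters left out ...]
at64(13.7), np.float64(14.7), np.float64(13.5), np.float64(9.4), np.float64(9.6)]
top 20 [np.float64(12.9), np.float64(13.6), np.float64(13.4), np.float64(8.9), np.float64(8.9)]
top 35 [np.float64(13.5), np.float64(13.8), np.float64(13.7), np.float64(9.4), np.float64(8.4)]
top 50 [np.float64(13.0), np.float64(13.5), np.float64(13.5), np.float64(9.0), np.float64(7.3)]
top 65 [np.float64(26.2), np.float64(26.1), np.float64(25.7), np.float64(25.5), np.float64(24.2)]
stock y -90 40 34.1
stock y -78 24 27.1
stock y -66 25 28.3
stock y -54 26 27.5
stock y -42 26 26.5
stock y -30 24 27.2
stock y -18 26 26.3
stock y -6 23 25.8
stock y 6 39 25.7
stock y 18 24 10.2
stock y 30 25 9.4
stock y 42 23 10.0
```

All three lie flat on the crate floor inside the walls, and the crate has not moved.

```bash
python3 -c "
from workcell import bot
print(bot.finish_job())"
```

```text
the job is handed in; nothing more can be done
None
```

The tin, then the mallet, then the try square are set down on the crate's floor, all below the rim with the tin upright; the crate hasn't moved, no bystander was touched that I saw, and the job is handed in at about 27 s (no verdict was returned).

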